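Right a toppled printed part and lock it in the clamping fixture

ROBOT

A 7-joint arm with a two-finger parallel gripper is mounted at the origin on a cart in front of the work surface, level with it; the furniture and walls round the work are solid. World frame = base frame: x ahead of the robot, y to its left, z up, the work surface at z = 0. Lengths are in m, angles in degrees, forces in N, time in s.
With the tool pointing down it reaches from about 0.425 to 0.875 m from the base axis. Payload 4.7 kg.
Tool frame: the origin (TCP) lies midway between the tips of the shut fingers; the grasp point (between the pads) lies 19 mm behind it; z points along the fingers, x is the direction in which the jaws open and shut, and the axes are right-handed (so a half turn about z gives the same grasp; the last joint's range is limited). The gripper opens to 87 mm and grips with 3 to 60 N. Pads are 19 mm wide; open, the fingers measure 117 mm over their backs; the gripper's body (75 mm by 190 mm) begins 51 mm behind the grasp point.
Start: joints at [-68.749, 18.392, -4.016, 83.108, 1.295, 78.541, -3.26], TCP at [0.227, 0.609, 0.223] pointing down, gripper open.
Joint ranges: [-163.93, 163.93], [-17.29, 119.83], [-79.2, 71.16], [3.27, 140.29], [-89.18, 269.18], [5.43, 117.66], [-154.24, 154.24]. Speed limits (degrees/s): [147.25, 147.25, 180, 180, 180, 180, 180].

INTERFACE

Orientations are given as [roll, pitch, yaw] about the fixed x, y, z axes, in that order (R = Rz(yaw) Ry(pitch) Rx(roll)).
In Python, from cell import telemetry, optics, env gives the robot as it stands.
- The arm moves only by the tool arm_command, never from a script. Its arguments are lists of equal length, an entry for each row: "translation": the shift along the tool's x, y, z in cm, a list of three; "twist": the turn about the tool's z in degrees. In form: {"translation": [[x, y, z], ...], "twist": [twist, ...]}. A call has 1 to 10 rows; each row shifts and turns the pose as measured when the row begins, along the tool's axes as they then stand; what a row does not reach is not made up. A row lasts 1/8 s, in which the tool goes at most 62.5 mm and 10.7 degrees, less where a joint would pass 70% of its speed; a pose out of reach is approached as far as the arm can. A call is refused whole if a number of a shift passes 6.25 or a number of a turn 10.7, either way. A call with a gripper value outside its range is refused whole. "grip" is the opening in per cent of the stroke, from 0 (shut) to 100 (fully open), set as the call begins (left out, the last holds). The fingers move at their own pace and stop on an object; "force" is the grip in N (left out, the last holds). Time passes only in rows, so rows that do not move let the fingers close. It gives the time, the measured TCP pose, the force and the opening at its end, in the units of the state.
- telemetry.get_obs(): the state, without advancing time (a new reading comes with each control period).
- optics.read_camera(name): name is "scene" or "top" or "wrist"; returns a dict with "img" (384x512x3 uint8, blue, green, red), "fx", "fy", "cx", "cy" (pixels), "extrinsics" (4x4, takes a point from camera to world coordinates); the wrist camera has in their place "hand_eye" (4x4, takes a point from camera to tool coordinates, whose origin is the TCP and whose axes are the tool frame's). Camera axes: x right, y up, looking along -z (the intrinsics and any distortion apply to the point x, -y, -z); pixel columns grow to the right and rows downward; lengths in m; the calibration is good to about 2 mm. A picture is of the moment at which its call begins: read the wrist's pose just before it. There is no depth.
- env.sign_off(): hands the job in, once; it reports no verdict.
The state is a dict: "time_s": time; "qpos": joint angles; "joint_velocities": joint speeds; "effort": joint torques, N m; "tool_pos": TCP position; "tool_rot": TCP orientation; "force": force on the tool from outside, world axes, zero at the start; "wrist_torque": the same for the moment, N m; "grip_width": finger opening in m.
Only numpy, scipy, OpenCV 4.12 (cv2) and the standard library are available. Lean on these libraries where they do the work, as an engineer would, in place of code of your own. Each camera call takes 0.05 s, during which the arm holds its last target. There are 200 camera calls.

TASK

The bronze blade cluster has toppled onto its side in the clamping fixture. Only pushing, and without picking the part up, tip it back so that it stands on its base, push it square against the back rail, and then push the clamp's blue handle all the way over, so that the plunger drives the part against the end stop and stays locked. Leave the other things on the bench where they are.

Things in the scene. Friction and masses are not known exactly. Their poses are not given: they have to be found in the camera images.
- blade_cluster: Bronze printed part, about 0.5 kg: base block 102 x 62 x 13.5 mm under blades filling 98 x 56 mm, in all 38 mm tall. Origin: centre of the underside; x along the 102 mm, y along the 62 mm, z out of the base through the blades (up when upright). At the start it lies on a long side, 62 mm tall, blades towards the robot, underside to the back rail (z axis along fixture -x, 7 deg downwards; y up).
- blade_mid (a point): Middle of the printed part, 19 mm above its underside, about its centre of mass. Lying, it tips if pushed towards the back rail on the blades' tops, which face the robot, 45 to 55 mm above the seating plate; pushed low down it only slides. The seating plate is rubber-faced: sliding the upright part takes 3 to 8 N.
- tip_edge (a point): Middle of the long edge of the part's underside that is lowest at the start, about which it tips: after some 40 degrees it falls onto its base by itself. This edge is then the base's rear edge (nearest the robot), the 62 mm of base reach ahead of it, and 20 to 40 mm are left between base and back rail.
- fixture: Clamping fixture, fixed, turned up to 10 deg: aluminium base with a grey seating plate, top 22 mm above the worktop. Origin: at worktop level under the centre of the correctly seated part (whose origin is then at x 0, y 0, z 22 mm); x to the back rail, away from the robot, y to the clamp, z up. Seating plate: x -112 to 45, y -73 to 79 mm. Two steel bars on it, 14 mm high: back rail and end stop.
- rail_face (a point): Middle of the back rail's front face, at x = 31 mm in the fixture, 7 mm above the seating plate. The rail runs along fixture y, 64 mm to each side. The part's long side belongs against it.
- stop_face (a point): Middle of the end stop's face, which looks to fixture +y, at y = -51 mm in the fixture; it spans x -10 to 31 mm. The end of the part away from the clamp belongs against it. At the start the part is 10 to 18 mm short of it along y.
- clamp_handle (a joint): Angle of the clamp's handle, rad. 0: open, leaning 49 deg away from the part. It swings towards the part in the upright plane through the plunger: upright at 0.85, end of travel 1.33 (27 deg past upright). Its toggle passes dead centre at 1.25 and then stays locked. Starts at 0 and stays where it is left; a push of some 2 to 10 N near the grip's end moves it.
- clamp_pivot (a point): Axis of the handle, level, at x = -52, y = 172, z = 30 mm in the fixture. The clamp is toed in 20 deg: seen from above its plunger and handle lie on one line, which runs from here to the part 20 deg off fixture -y, towards the back rail. Its fixed body on this line: 50 mm wide, from 80 mm before the pivot to 20 mm behind it, up to 42 mm above the worktop.
- handle_end (a point): Outer end of the clamp's handle on its centre line, 100 mm from the pivot (at the start 75 mm out and 66 mm up from it). The handle is a straight round bar; its blue grip, 15 mm thick, covers the outer 60 mm.
- clamp_plunger: Clamp plunger with a round black rubber nose, 15 mm across, 8 mm above the seating plate. Origin: centre of the nose's ball; open, at x = -20, y = 83 mm in the fixture. The handle drives it 28 mm towards the corner of rail and stop (20 deg off fixture -y, towards the rail), most of it early in the swing; it pushes the part along and, locked, presses on the end of its base.
- jar_bronze: Bystander: amber powder jar with a black ribbed lid, 58 mm wide, 78 mm tall; origin at the centre of its underside.
- jar_steel: Bystander: white powder jar with a white lid, 50 mm wide, 62 mm tall; origin at the centre of its underside.
- jar_used: Bystander: small white jar with a red lid, 42 mm wide, 55 mm tall; origin at the centre of its underside.
- brush: Bystander: flat brush with a wooden handle, 193 mm long, 35 mm wide, 10 mm thick, lying flat; origin at the centre of its underside.
- torch: Bystander: black pocket torch, 126 mm long, 30 mm wide, lying flat; origin at the centre of its underside.
- tape_roll: Bystander: roll of blue masking tape lying flat, 85 mm across, 19 mm thick; origin at the centre of its underside.
- hex_driver: Bystander: small driver with a blue handle, 148 mm long, 22 mm wide, lying flat; origin at the centre of its underside.

How it is judged:
By the outcome, as a careful person would: the job done as asked, in the order asked, and still so for the second after the job is handed in, with the robot touching nothing.
It also fails if it takes over 64 s, if anything falls off the work surface, if the arm or the gripper's body presses on something with over 40 N, if the wrist force passes 120 N, or if a joint passes its speed limit or range.

## Working session

There is one attempt and no reset: what is moved stays moved. The work goes in short steps, Python scripts to look and compute and a tool call to move; the robot and the scene stay as the last step left them, time stands still between calls to the robot, and variables do not carry over. Pictures are saved under pics/ and viewed, about 8 in all and at most 12, crops included, and the job is handed in when it is done.

Besides the shell and the picture viewer there is one more tool, called as a command line: name --pt "numbers of a row" for each row, then --argument value for the rest. arm_command: Moves the arm, as the interface text tells. Its arguments: {"type":"object","properties":{"translation":{"type":"array","items":{"type":"array","items":{"type":"number"}}},"twist":{"type":"array","items":{"type":"number"}},"grip":{"type":"number"},"force":{"type":"number"}},"required":["translation","twist"]}

```bash
ls; mkdir -p pics; cat > h.py <<'E'
import numpy as np, cv2
from scipy.spatial.transform import Rotation as R
from cell import telemetry, optics, env
def snap(n,f=None):
    c=optics.read_camera(n)
    if f: cv2.imwrite('pics/'+f,c['img'])
    return c
def ray(c,u,v,z):
    """pixel -> world point on plane z"""
    E=np.array(c['extrinsics']); d=E[:3,:3]@np.array([(u-c['cx'])/c['fx'],-(v-c['cy'])/c['fy'],-1]); o=E[:3,3]
    return o+d*(z-o[2])/d[2]
def proj(c,p):
    E=np.linalg.inv(np.array(c['extrinsics'])); q=E[:3,:3]@np.array(p)+E[:3,3]
    return np.array([c['cx']+c['fx']*q[0]/-q[2], c['cy']-c['fy']*q[1]/-q[2]])
E
python3 - <<'E'
from h import *
o=telemetry.get_obs(); print(o)
a=snap('scene','s0.png'); b=snap('top','t0.png')
for c in (a,b): print({k:v for k,v in c.items() if k!='img'})
E
```

```text
pics
{'time_s': 0.0, 'qpos': array([-68.74654008,  18.43939432,  -4.01608726,  83.1747624 ,
         1.29697667,  78.54129017,  -3.2627937 ]), 'joint_velocities': array([ 0.108568  , -0.01041654,  0.03839918, -0.01710025, -0.04401901,
        0.05041711,  0.00373007]), 'effort': array([-1.23783651e-03, -4.91283023e+01, -4.04572953e-01, -3.12526953e+01,
       -6.38540718e-02,  4.39358479e-02,  1.76492090e-04]), 'tool_pos': array([0.22691625, 0.60851144, 0.22145904]), 'tool_rot': array([1.79992457e+02, 1.10089720e-01, 6.95544077e+01]), 'force': array([ 0.08169063, -0.60089472, -0.57112514]), 'wrist_torque': array([-0.00513315,  0.0426538 ,  0.02503335]), 'grip_width': 0.08713912762864627}
{'fx': 477.649551481844, 'fy': 477.649551481844, 'cx': 262.9268194169975, 'cy': 195.56254485947156, 'extrinsics': array([[-0.90805379,  0.21171666, -0.36140609,  0.05953711],
       [-0.4181524 , -0.50812797,  0.75296383,  1.21895142],
       [-0.02422555,  0.83485449,  0.54993737,  0.94340906],
       [ 0.        ,  0.        ,  0.        ,  1.        ]])}
{'fx': 423.76345244611133, 'fy': 423.76345244611133, 'cx': 254.2411825627204, 'cy': 183.87371049754358, 'extrinsics': array([[-1.27520937e-02,  9.93823297e-01, -1.10239007e-01,
         5.29101442e-01],
       [-9.99916285e-01, -1.29160543e-02, -7.73314517e-04,
         3.90858268e-02],
       [-2.19239098e-03,  1.10219917e-01,  9.93904806e-01,
         1.18097797e+00],
       [ 0.00000000e+00,  0.00000000e+00,  0.00000000e+00,
         1.00000000e+00]])}
```

View pics/s0.png

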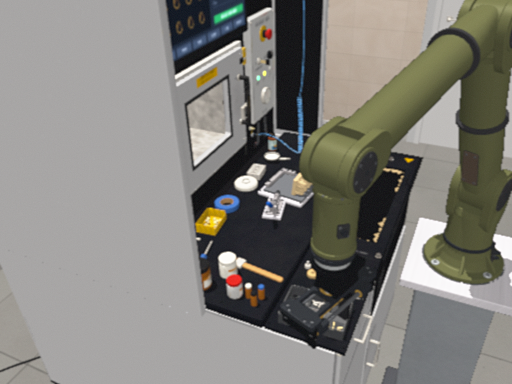

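View pics/t0.png

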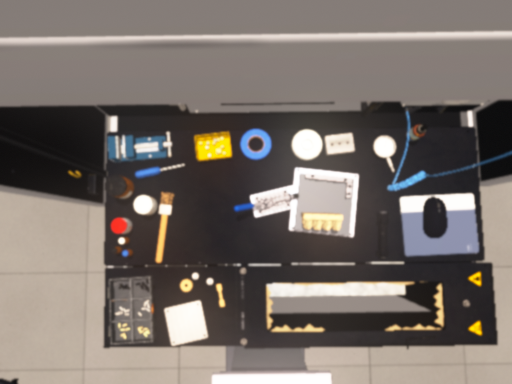

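```bash
python3 - <<'E'
from h import *
i=cv2.imread('pics/t0.png')[155:250,225:370]
cv2.imwrite('pics/t0c.png',cv2.resize(i,None,fx=5.5,fy=5.5,interpolation=cv2.INTER_CUBIC))
c=snap('top')
for u,v in [(302,168),(358,177),(353,235),(290,230),(236,208),(324,222)]: print(u,v,ray(c,u,v,.022).round(3))
w=snap('wrist','w0.png'); print({k:v for k,v in w.items() if k!='img'})
E
```

```text
302 168 [ 0.7   -0.092  0.022]
358 177 [ 0.673 -0.246  0.022]
353 235 [ 0.515 -0.226  0.022]
290 230 [ 0.53  -0.056  0.022]
236 208 [0.592 0.091 0.022]
324 222 [ 0.551 -0.149  0.022]
{'fx': 283.16572251523473, 'fy': 283.16572251523473, 'cx': 249.84109237909882, 'cy': 196.65279396783782, 'hand_eye': array([[ 9.99999730e-01, -4.74098294e-04, -5.61112688e-04,
        -1.17828441e-03],
       [-6.14223859e-04, -9.58618956e-01, -2.84691624e-01,
        -7.84083336e-02],
       [-4.02921446e-04,  2.84691892e-01, -9.58618988e-01,
        -1.60985206e-01],
       [ 0.00000000e+00,  0.00000000e+00,  0.00000000e+00,
         1.00000000e+00]])}
```

View pics/t0c.png

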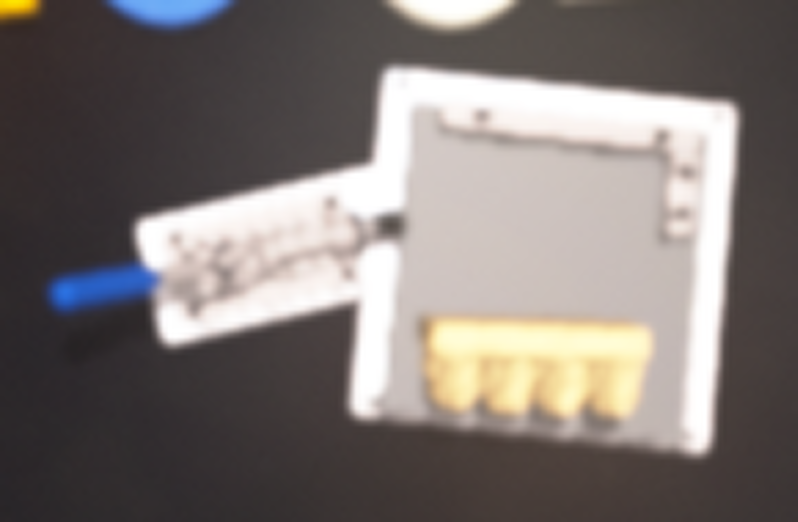

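arm_command --pt "-3.9 4.3 0" --pt "-3.9 4.3 0" --pt "-3.9 4.3 0" --pt "-3.9 4.3 0" --pt "-3.9 4.3 0" --pt "-3.9 4.3 0" --pt "-3.9 4.3 0" --twist '[0,0,0,0,0,0,0]'

```text
time_s: 1.08
tool_pos: [0.4162, 0.2415, 0.2196]
tool_rot: [-179.9, 0.1, 70.1]
force: [1.1, -0.3, -0.5]
grip_width: 0.087
```

arm_command --pt "-4.6 1.85 0.4" --pt "-4.6 1.85 0.4" --pt "-4.6 1.85 0.4" --pt "-4.6 1.85 0.4" --pt "-4.6 1.85 0.4" --pt "-4.6 1.85 0.4" --pt "-4.6 1.85 0.4" --pt "0 0 0" --twist '[-2,-2,-2,-2,-2,-2,-2,0]'

```text
time_s: 2.08
tool_pos: [0.4661, -0.1182, 0.1914]
tool_rot: [179.8, -0.1, 84.0]
force: [-0.1, 0.2, -1.1]
grip_width: 0.087
```

```bash
python3 - <<'E'
from h import *
o=telemetry.get_obs(); print(o['qpos'].round(1),o['tool_pos'].round(4),o['tool_rot'].round(2),o['force'])
w=snap('wrist','w1.png')
E
```

```text
[-28.4  -3.1  38.8 110.2   1.9  72.1  93.8] [ 0.4661 -0.1182  0.1914] [ 1.7984e+02 -1.1000e-01  8.4030e+01] [-0.10370671  0.22113101 -1.06470259]
```

View pics/w1.png

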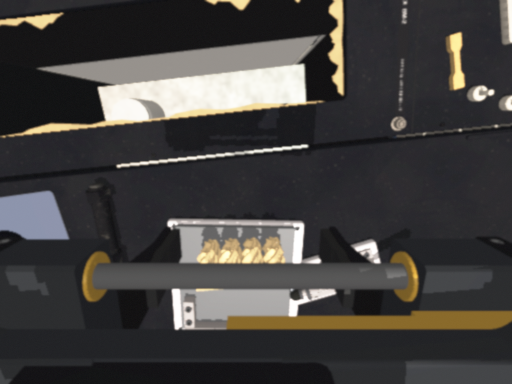

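arm_command --pt "0 5.2 -1" --pt "0 5.2 -1" --pt "0 5.2 -1" --pt "0 0 0" --pt "0 0 0" --twist '[0,0,0,0,0]'

```text
time_s: 2.75
tool_pos: [0.6231, -0.1216, 0.218]
tool_rot: [-179.7, -0.6, 84.8]
force: [-0.4, -1.0, 0.4]
grip_width: 0.087
```

```bash
cat >> h.py <<'E'
def wsnap(f=None):
    o=telemetry.get_obs(); T=np.eye(4); T[:3,:3]=R.from_euler('xyz',o['tool_rot'],degrees=True).as_matrix(); T[:3,3]=o['tool_pos']
    c=snap('wrist',f); c['extrinsics']=T@c['hand_eye']; return c
E
python3 - <<'E'
from h import *
o=telemetry.get_obs(); print(o['tool_pos'].round(4),o['tool_rot'].round(2))
c=wsnap('w2.png'); np.savez('w2.npz',**c)
i=c['img'][0:250,60:460]; cv2.imwrite('pics/w2c.png',cv2.resize(i,None,fx=2,fy=2,interpolation=cv2.INTER_CUBIC))
E
```

```text
[ 0.6231 -0.1216  0.218 ] [-179.68   -0.64   84.78]
```

View pics/w2c.png

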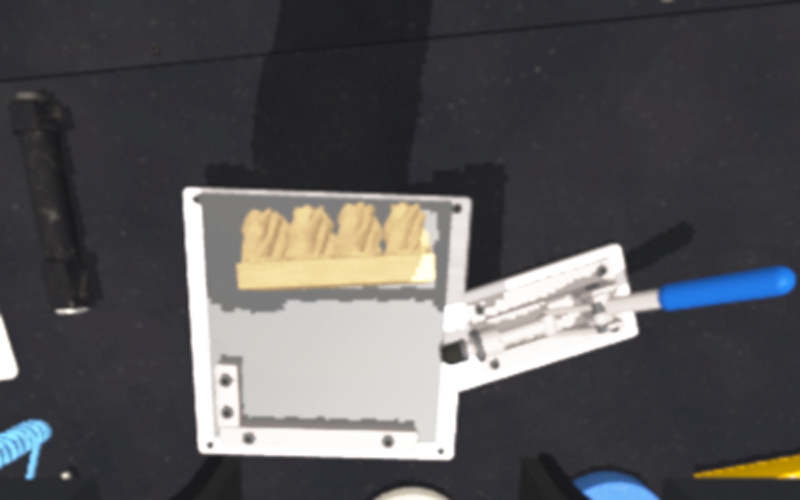

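```bash
python3 - <<'E'
from h import *
c=dict(np.load('w2.npz'))
P=lambda x,y,z:ray(c,x/2+60,y/2,z)[:2]
a,b=P(220,427,.036),P(415,430,.036); s1,s2=P(239,366,.036),P(241,424,.036)
print('rail',a,b,'stop',s1,s2)
d=b-a; yaw=np.degrees(np.arctan2(-d[0],d[1])); print('yaw',yaw, 'stopyaw',np.degrees(np.arctan2(*(s1-s2)[::-1])))
# outer base corners
C=[P(184,188,.02),P(471,197,.02),P(453,459,.02),P(200,452,.02)]; print('corners',np.array(C))
for i,j in((0,1),(3,2)): e=C[j]-C[i]; print(np.degrees(np.arctan2(-e[0],e[1])),np.linalg.norm(e))
y=np.radians(yaw); X=np.array([np.cos(y),np.sin(y)]);Y=np.array([-X[1],X[0]])
O=X*((a+b)/2@X-.031)+Y*((s1+s2)/2@Y+.051); print('O',O)
F=lambda p:[round(float((p-O)@X)*1000,1),round(float((p-O)@Y)*1000,1)]
print('rail ends',F(a),F(b))
print('under edge top',F(P(238,289,.084)),F(P(436,283,.084)))
print('blade tops z~.08',F(P(247,212,.08)),F(P(405,204,.08)))
print('handle tip',F(P(790,280,.096)),'nose',F(P(453,352,.03)))
print('corners',[F(k) for k in C])
for n,p in (('pivot',(-52,172)),('hend',(-77.7,242.5)),('part push',(-100,0))): print(n,O+X*p[0]/1000+Y*p[1]/1000)
E
```

```text
rail [ 0.6580564 -0.2263352] [ 0.67191206 -0.10205625] stop [ 0.619486   -0.20786075] [ 0.65731125 -0.21266304]
yaw -6.36154280852934 stopyaw 172.76445560194048
corners [[ 0.51215211 -0.22724949]
 [ 0.53261167 -0.05691727]
 [ 0.70131121 -0.07694447]
 [ 0.679807   -0.24791589]]
-6.849305847735356 0.17155657348531342
-7.168827508903823 0.17231846863071104
O [ 0.63442682 -0.15850311]
rail ends [31.0, -64.8] [31.0, 60.3]
under edge top [-61.8, -37.8] [-66.8, 63.9]
blade tops z~.08 [-99.7, -32.4] [-105.2, 46.9]
handle tip [-72.7, 238.5] nose [-19.4, 82.7]
corners [[-113.9, -81.9], [-112.4, 89.7], [57.4, 88.5], [55.0, -83.8]]
pivot [0.60180494 0.0181995 ]
hend [0.58407472 0.09111301]
part push [ 0.53504257 -0.14742292]
```

arm_command --pt "-0.9 -5.9 0" --pt "-0.9 -5.9 0" --pt "0 0 4.5" --pt "0 0 4.5" --pt "0 0 4.5" --pt "0 0 0.5" --pt "0 0 0" --twist '[-1,0,0,0,0,0,0]' --grip 57

```text
time_s: 3.68
tool_pos: [0.496, -0.1206, 0.0793]
tool_rot: [179.7, -1.6, 86.2]
force: [0.7, -0.1, 0.1]
grip_width: 0.0497
```

```bash
cat >> h.py <<'E'
O=np.array([.6344,-.1585]); y0=np.radians(-7); FX=np.array([np.cos(y0),np.sin(y0)]); FY=np.array([-FX[1],FX[0]])
def fix(p): return np.array([(p[:2]-O)@FX,(p[:2]-O)@FY])*1000
def go(fx,fy,z,yaw,o=None):
    """shift in tool axes (cm) to fixture point mm,height m, and twist"""
    o=telemetry.get_obs(); d=np.append(O+FX*fx/1000+FY*fy/1000,z)-o['tool_pos']
    r=R.from_euler('xyz',o['tool_rot'],degrees=True)
    print('t',o['time_s'],'fix',fix(o['tool_pos']).round(1),'z',o['tool_pos'][2].round(4),'rot',o['tool_rot'].round(1),'F',o['force'].round(1),'q7',o['qpos'].round(0),'shift cm',(r.inv().apply(d)*100).round(2),'twist',round(-(yaw-o['tool_rot'][2]),1))
E
python3 -c "
from h import *
go(-115,14,.070,86)"
```

```text
t 3.675 fix [-142.    20.8] z 0.0793 rot [179.7  -1.6  86.2] F [ 0.7 -0.1  0.1] q7 [-27.  10.  43. 114. -10.  59. 106.] shift cm [-0.85  2.65  0.92] twist 0.2
```

arm_command --pt "-0.4 0.8 0.5" --pt "-0.4 0.8 0.4" --pt "0 0.8 0" --pt "0 0.6 0" --pt "0 0.4 0" --pt "0 0 0" --twist '[0,0,0,0,0,0]'

```text
time_s: 4.42
tool_pos: [0.5338, -0.1316, 0.0738]
tool_rot: [179.5, -1.7, 86.2]
force: [-2.1, 0.5, -0.1]
grip_width: 0.0493
```

```bash
python3 -c "
from h import *
go(-72,13,.070,86)"
```

```text
t 4.425 fix [-103.1   14.5] z 0.0738 rot [179.5  -1.7  86.2] F [-2.1  0.5 -0.1] q7 [-24.  16.  42. 109. -14.  60. 110.] shift cm [-0.33  3.1   0.39] twist 0.2
```

arm_command --pt "0 0.5 0.1" --pt "0 0.5 0.1" --pt "0 0.5 0.1" --pt "0 0.5 0" --pt "0 0.4 0" --twist '[0,0,0,0,0]'

```text
time_s: 5.05
tool_pos: [0.5606, -0.1331, 0.0713]
tool_rot: [179.3, -1.7, 86.2]
force: [-0.4, 0.5, 1.4]
grip_width: 0.0496
```

```bash
python3 - <<'E'
from h import *
go(-72,13,.070,86)
cs=snap('scene'); u,v=proj(cs,[.6,-.13,.03]); print(u,v); u,v=int(u),int(v)
a=cv2.resize(cs['img'][v-40:v+40,u-55:u+55],None,fx=5,fy=5,interpolation=2)
ct=snap('top'); b=cv2.resize(ct['img'][155:250,225:370],None,fx=4,fy=4,interpolation=2)
b=cv2.resize(b,(int(b.shape[1]*400/b.shape[0]),400)); 
cv2.imwrite('pics/m1.png',cv2.resize(np.hstack([a,b]),(800,int(800*400/(a.shape[1]+b.shape[1])))))
E
```

```text
t 5.05 fix [-76.3  16.2] z 0.0713 rot [179.3  -1.7  86.2] F [-0.4  0.5  1.4] q7 [-23.  20.  41. 105. -17.  60. 111.] shift cm [-0.35  0.41  0.12] twist 0.2
289.5296145387939 185.16368487418882
```

View pics/m1.png

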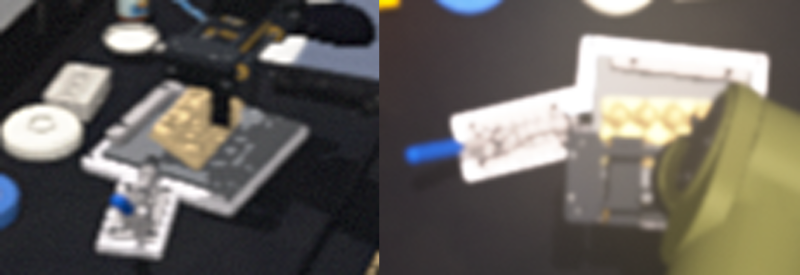

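arm_command --pt "0 0.5 0" --pt "0 0.5 0" --pt "0 0 0" --pt "0 0 0" --twist '[0,0,0,0]'

```text
time_s: 5.65
tool_pos: [0.5712, -0.1337, 0.0711]
tool_rot: [179.3, -1.7, 86.2]
force: [0.1, 0.6, -0.1]
grip_width: 0.0497
```

```bash
python3 - <<'E'
from h import *
go(-72,13,.070,86)
cs=snap('scene'); u,v=289,185
a=cv2.resize(cs['img'][v-40:v+40,u-55:u+55],None,fx=5,fy=5,interpolation=2)
cv2.imwrite('pics/m2.png',a)
E
```

```text
t 5.65 fix [-65.8  16.9] z 0.0711 rot [179.3  -1.7  86.2] F [ 0.1  0.6 -0.1] q7 [-23.  21.  41. 104. -18.  61. 111.] shift cm [-0.35 -0.64  0.09] twist 0.2
```

View pics/m2.png

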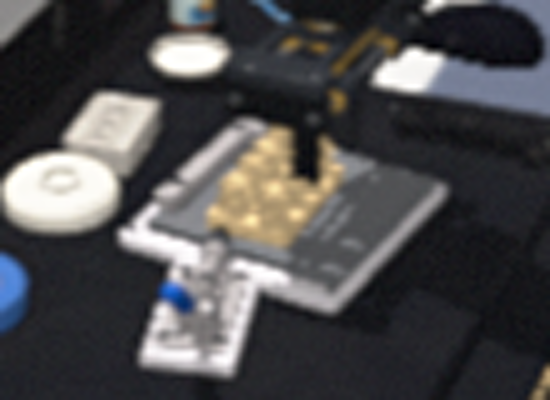

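arm_command --pt "0 -2 0" --pt "0 -2 0" --pt "-0.2 -1.6 1" --pt "-0.2 0 2.2" --pt "0 0 1" --pt "0 0 0" --twist '[0,0,1.5,1.5,0,0]' --grip 70

```text
time_s: 6.45
tool_pos: [0.5141, -0.1327, 0.0281]
tool_rot: [179.3, -1.8, 83.2]
force: [0.3, 0.1, -0.1]
grip_width: 0.0608
```

```bash
python3 -c "
from h import *
go(-75,13,.028,83)"
```

```text
t 6.45 fix [-122.6   10.9] z 0.0281 rot [179.3  -1.8  83.2] F [ 0.3  0.1 -0.1] q7 [-24.  18.  42. 114. -17.  54. 110.] shift cm [0.2  4.76 0.07] twist 0.2
```

arm_command --pt "0.1 1.6 0" --pt "0.1 1.6 0" --pt "0 1 0" --pt "0 0.5 0" --pt "0 0.5 0" --pt "0 0.5 0" --pt "0 0.5 0" --twist '[0,0,0,0,0,0,0]'

```text
time_s: 7.32
tool_pos: [0.5685, -0.1365, 0.0298]
tool_rot: [-179.5, -2.1, 83.4]
force: [-13.4, 2.0, 11.7]
grip_width: 0.0611
```

```bash
python3 -c "
from h import *
go(-41,13,.028,83)"
```

```text
t 7.325 fix [-68.1  13.8] z 0.0298 rot [-179.5   -2.1   83.4] F [-13.4   2.   11.7] q7 [-21.  25.  40. 105. -21.  58. 111.] shift cm [-0.1   2.71  0.15] twist 0.4
```

arm_command --pt "0 0 0" --pt "0 0 0" --twist '[0,0]'

```text
time_s: 7.58
tool_pos: [0.5676, -0.1367, 0.0298]
tool_rot: [-179.4, -2.1, 83.3]
force: [-0.3, -0.8, 0.4]
grip_width: 0.0605
```

```bash
python3 - <<'E'
from h import *
go(-41,13,.028,83)
cs=snap('scene'); u,v=289,180
a=cv2.resize(cs['img'][v-32:v+32,u-40:u+40],None,fx=8,fy=8,interpolation=2)
cv2.imwrite('pics/m3.png',a)
E
```

```text
t 7.575 fix [-69.   13.5] z 0.0298 rot [-179.4   -2.1   83.3] F [-0.3 -0.8  0.4] q7 [-21.  25.  40. 105. -21.  58. 111.] shift cm [-0.07  2.8   0.15] twist 0.3
```

View pics/m3.png

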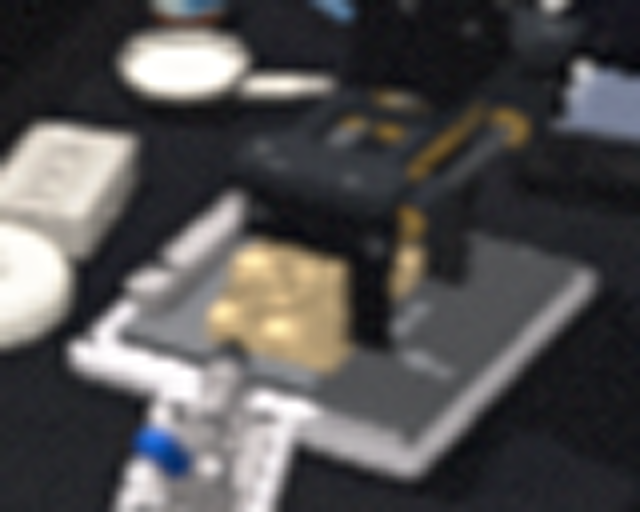

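arm_command --pt "0 0.4 0.1" --pt "0 0.4 0.1" --pt "0 0.4 0" --pt "0 0.4 0" --twist '[0,0,0,0]'

```text
time_s: 8.12
tool_pos: [0.5687, -0.1366, 0.0269]
tool_rot: [-177.5, -2.5, 83.5]
force: [-10.8, 2.3, 10.2]
grip_width: 0.0608
```

```bash
python3 -c "
from h import *
go(-41,13,.028,83)"
```

```text
t 8.125 fix [-67.8  13.7] z 0.0269 rot [-177.5   -2.5   83.5] F [-10.8   2.3  10.2] q7 [-20.  27.  39. 103. -21.  61. 112.] shift cm [-0.09  2.68 -0.23] twist 0.5
```

arm_command --pt "0 -0.3 0" --pt "0 0 -0.2" --pt "0 0.5 -0.1" --pt "0 0.5 -0.15" --twist '[0,0,0,0]'

```text
time_s: 8.62
tool_pos: [0.5751, -0.137, 0.0303]
tool_rot: [-177.3, -2.5, 83.5]
force: [-3.5, 0.0, -2.4]
grip_width: 0.0608
```

```bash
python3 -c "
from h import *
go(-41,13,.028,83);o=telemetry.get_obs();print(o['wrist_torque'],o['effort'].round(1))"
```

```text
t 8.625 fix [-61.5  14.1] z 0.0303 rot [-177.3   -2.5   83.5] F [-3.5  0.  -2.4] q7 [-19.  27.  39. 102. -21.  62. 112.] shift cm [-0.13  2.06  0.13] twist 0.5
[0.00723265 0.64015426 0.04974466] [ -0.5 -46.    9.6 -28.   -0.4  -0.7  -0. ]
```

arm_command --pt "0 0.5 -0.05" --pt "0 0.5 -0.05" --pt "0 0.5 -0.05" --twist '[0,0,0]'

```text
time_s: 9.0
tool_pos: [0.5838, -0.1383, 0.0304]
tool_rot: [-176.4, -2.6, 83.4]
force: [-8.6, 1.4, 4.8]
grip_width: 0.0608
```

```bash
python3 -c "
from h import *
go(-41,13,.028,83);o=telemetry.get_obs();print(o['wrist_torque'],o['effort'].round(1))"
```

```text
t 9.0 fix [-52.6  13.9] z 0.0304 rot [-176.4   -2.6   83.4] F [-8.6  1.4  4.8] q7 [-19.  29.  39. 100. -22.  63. 112.] shift cm [-0.11  1.18  0.16] twist 0.4
[0.20725859 1.88371675 0.07054295] [ -0.5 -44.8   9.3 -28.3  -0.9  -2.7  -0. ]
```

arm_command --pt "0 0.4 -0.15" --pt "0 0.4 -0.1" --pt "0 0.4 -0.1" --twist '[0,0,0]'

```text
time_s: 9.38
tool_pos: [0.5952, -0.1398, 0.0319]
tool_rot: [-176.1, -2.6, 83.4]
force: [-8.2, 2.2, -1.5]
grip_width: 0.0609
```

```bash
python3 -c "
from h import *
go(-41,13,.028,83);o=telemetry.get_obs();print(o['wrist_torque'],o['effort'].round(1))"
```

```text
t 9.375 fix [-41.2  13.8] z 0.0319 rot [-176.1   -2.6   83.4] F [-8.2  2.2 -1.5] q7 [-18.  30.  39.  98. -22.  64. 112.] shift cm [-0.1   0.05  0.38] twist 0.4
[ 0.46637297  1.87949186 -0.04459331] [ -0.3 -48.6  10.6 -28.5  -0.4  -1.8   0.1]
```

arm_command --pt "0 0.4 0" --pt "0 0.4 0" --twist '[0,0]'

```text
time_s: 9.62
tool_pos: [0.5954, -0.1397, 0.0316]
tool_rot: [-175.0, -2.8, 83.3]
force: [-15.2, 3.2, 12.6]
grip_width: 0.0607
```

```bash
python3 -c "
from h import *
go(-41,13,.028,83);o=telemetry.get_obs();print(o['wrist_torque'],o['effort'].round(1))"
```

```text
t 9.625 fix [-41.   13.9] z 0.0316 rot [-175.    -2.8   83.3] F [-15.2   3.2  12.6] q7 [-17.  31.  39.  96. -23.  66. 112.] shift cm [-0.11  0.03  0.36] twist 0.3
[ 0.51183754  3.46111894 -0.06564639] [ -0.6 -44.6   9.1 -30.   -1.5  -5.2   0.2]
```

arm_command --pt "0 -1.5 -0.2" --pt "0 -4 -0.3" --pt "0 -2 -4" --pt "0 0 -5" --pt "0 0 -5" --pt "0 4 -4" --pt "0 5 0" --pt "0 2.5 0" --pt "0 0 0" --pt "0 0 0" --twist '[0,0,0,0,0,0,0,0,0,0]'

```text
time_s: 10.88
tool_pos: [0.6669, -0.157, 0.2324]
tool_rot: [-177.6, -2.7, 83.6]
force: [0.1, -0.2, 0.4]
grip_width: 0.0613
```

```bash
python3 - <<'E'
from h import *
go(-41,13,.218,83)
c=wsnap('w3.png'); np.savez('w3.npz',**c)
i=c['img'][0:250,60:460]; cv2.imwrite('pics/w3c.png',cv2.resize(i,None,fx=2,fy=2,interpolation=cv2.INTER_CUBIC))
E
```

```text
t 10.875 fix [32.1  5.5] z 0.2324 rot [-177.6   -2.7   83.6] F [ 0.1 -0.2  0.4] q7 [-16.  29.  43.  75. -21.  86. 109.] shift cm [ 0.76 -7.23  1.78] twist 0.6
```

View pics/w3c.png

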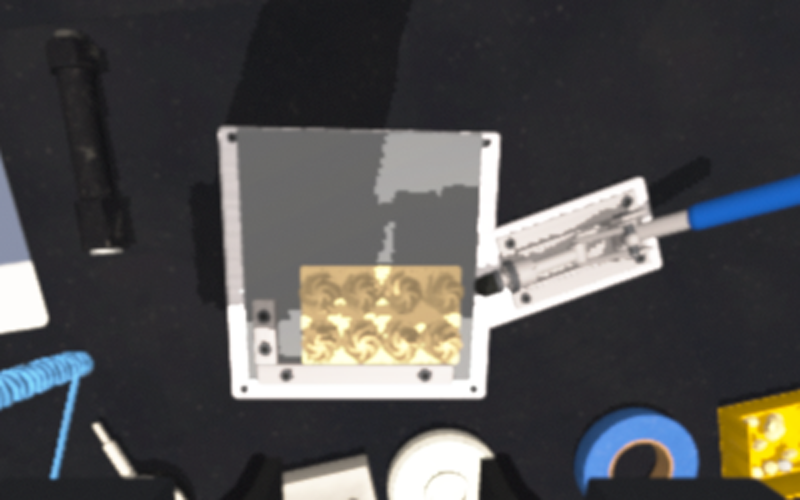

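arm_command --pt "3.8 -1.7 0" --pt "3.5 -2.3 0" --pt "3.0 -2.9 0" --pt "2.5 -3.4 0" --pt "1.8 -3.7 0" --pt "1.2 -4.0 0" --pt "0.5 -4.1 0" --pt "0 0 0" --pt "0 0 0" --twist '[10,10,10,10,10,10,10,0,0]' --grip 0 --force 20

```text
time_s: 12.05
tool_pos: [0.5767, 0.1292, 0.2533]
tool_rot: [-176.0, 1.1, 11.2]
force: [0.3, -0.3, -0.4]
grip_width: 0.0004
```

```bash
cat >> h.py <<'E'
def gh(s,h,yaw=13):
    p=np.array([-52,172])+np.array([-.342,.94])*s; go(p[0],p[1],.03+h/1000,yaw)
    q=fix(telemetry.get_obs()['tool_pos'])-[-52,172]; print('s',round(q@[-.342,.94],1),'lat',round(q@[.94,.342],1),'h',telemetry.get_obs()['tool_pos'][2]*1000-30)
E
python3 -c "
from h import *
gh(105,50)"
```

```text
t 12.05 fix [-92.4 278.5] z 0.2533 rot [-176.     1.1   11.2] F [ 0.3 -0.3 -0.4] q7 [-58.  16.  55.  90. -17.  83.  10.] shift cm [ 0.51  2.09 17.22] twist -1.8
s 113.9 lat -1.5 h 223.2752761086386
```

arm_command --pt "0.2 0.2 4.5" --pt "0.1 0.3 4.5" --pt "0.1 0.3 4.5" --pt "0.1 0.3 3.7" --pt "0 0 0" --pt "0 0 0" --twist '[-1,-1,0,0,0,0]'

```text
time_s: 12.8
tool_pos: [0.5814, 0.122, 0.0802]
tool_rot: [-175.9, 0.5, 12.8]
force: [-0.2, -0.0, -0.2]
grip_width: 0.0007
```

```bash
python3 - <<'E'
from h import *
gh(90,50)
cs=snap('scene'); u,v=proj(cs,[.59,.06,.06]); u,v=int(u),int(v)
cv2.imwrite('pics/m4.png',cv2.resize(cs['img'][v-45:v+45,u-60:u+60],None,fx=6,fy=6,interpolation=2))
E
```

```text
t 12.8 fix [-86.8 272. ] z 0.0802 rot [-175.9    0.5   12.8] F [-0.2 -0.  -0.2] q7 [-52.  25.  50. 102. -25.  65.  19.] shift cm [-0.15  1.58 -0.1 ] twist -0.2
s 105.9 lat 1.5 h 50.16363044687289
```

View pics/m4.png

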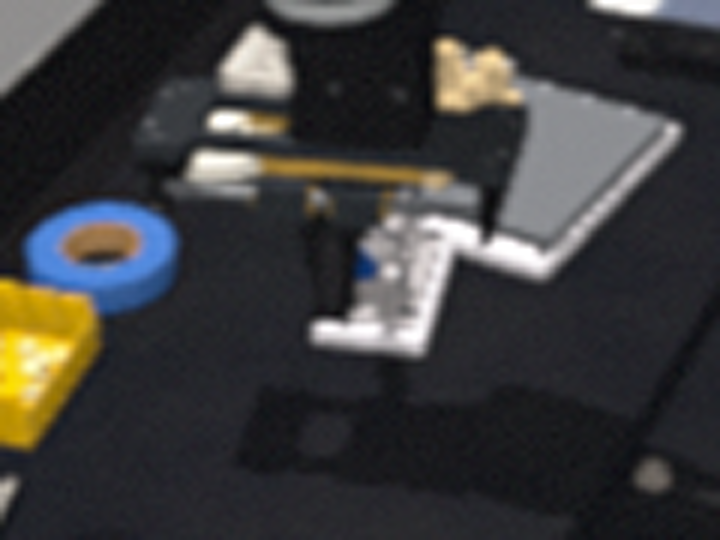

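```bash
python3 - <<'E'
from h import *
d=np.array([-.342,.94])
def H(r): # point on handle at r mm from the pivot, open
    f=np.array([-52,172])+d*r*.7547; return np.append(O+FX*f[0]/1000+FY*f[1]/1000,.03+r*.656/1000)
for n in ('w2','w3'):
    c=dict(np.load(n+'.npz'))
    m=cv2.inRange(cv2.cvtColor(c['img'],cv2.COLOR_BGR2HSV),(105,180,60),(125,255,255)); m[:,:390]=0; m[170:]=0
    ys,xs=np.nonzero(m); print(n,len(xs),'obs', [(int(x),round(ys[xs==x].mean(),1)) for x in (xs.min(),xs.min()+15,xs.min()+30,xs.max()-3,xs.max())])
    print([proj(c,H(r)).round(1) for r in (40,60,80,100)])
E
```

```text
w2 903 obs [(390, np.float64(147.5)), (405, np.float64(146.5)), (420, np.float64(144.5)), (454, np.float64(139.5)), (457, np.float64(139.0))]
[array([395.4, 147.6]), array([415.1, 144.6]), array([436.8, 141.3]), array([460.5, 137.6])]
w3 894 obs [(405, np.float64(107.0)), (420, np.float64(105.0)), (435, np.float64(100.5)), (468, np.float64(92.5)), (471, np.float64(92.0))]
[array([409.5, 107.4]), array([429.2, 102.1]), array([450.6,  96.3]), array([474.,  90.])]
```

arm_command --pt "0 0.8 0" --pt "0 0.8 0" --pt "0 0.8 0" --pt "0 0.8 0" --pt "0 0.8 0" --twist '[0,0,0,0,0]'

```text
time_s: 13.48
tool_pos: [0.5909, 0.0911, 0.083]
tool_rot: [-174.9, 0.3, 13.1]
force: [-0.6, 1.7, 2.0]
grip_width: 0.0004
```

```bash
python3 -c "
from h import *
gh(0,62)"
```

```text
t 13.475 fix [-73.6 242.4] z 0.083 rot [-174.9    0.3   13.1] F [-0.6  1.7  2. ] q7 [-48.  25.  50. 101. -26.  66.  24.] shift cm [-0.4   7.25 -1.55] twist 0.1
s 73.6 lat 3.7 h 52.95991508755395
```

arm_command --pt "-0.1 0.8 0" --pt "-0.1 0.8 0" --pt "-0.1 0.8 0" --pt "0 0.8 0" --pt "0 0.8 0" --twist '[0,0,0,0,0]'

```text
time_s: 14.1
tool_pos: [0.5966, 0.0632, 0.0841]
tool_rot: [-173.6, 0.2, 13.6]
force: [-4.2, 7.7, 9.5]
grip_width: 0.0005
```

```bash
python3 -c "
from h import *
gh(0,62)"
```

```text
t 14.1 fix [-64.5 215.5] z 0.0841 rot [-173.6    0.2   13.6] F [-4.2  7.7  9.5] q7 [-44.  26.  50. 100. -28.  67.  28.] shift cm [-0.36  4.39 -1.29] twist 0.6
s 45.1 lat 3.1 h 54.09509051805678
```

arm_command --pt "-0.1 0.8 -0.15" --pt "-0.1 0.8 -0.15" --pt "-0.1 0.8 -0.15" --pt "0 0.8 -0.15" --pt "0 0.8 -0.1" --twist '[0,0,0,0,0]'

```text
time_s: 14.72
tool_pos: [0.6047, 0.024, 0.0886]
tool_rot: [-173.3, -0.0, 13.7]
force: [-0.2, 2.9, 0.4]
grip_width: 0.0004
```

```bash
python3 -c "
from h import *
gh(-15,62)"
```

```text
t 14.725 fix [-51.7 177.5] z 0.0886 rot [-173.3   -0.    13.7] F [-0.2  2.9  0.4] q7 [-40.  27.  50.  99. -28.  68.  32.] shift cm [-0.24  1.95 -0.57] twist 0.7
s 5.1 lat 2.2 h 58.64300165888481
```

arm_command --pt "-0.1 0.7 -0.1" --pt "-0.1 0.7 -0.05" --pt "0 0.6 -0.05" --twist '[0,0,0]'

```text
time_s: 15.1
tool_pos: [0.6067, 0.0047, 0.087]
tool_rot: [-173.0, 0.1, 13.7]
force: [-2.7, 11.5, 3.1]
grip_width: 0.0005
```

```bash
python3 -c "
from h import *
gh(-18,62)"
```

```text
t 15.1 fix [-47.4 158.6] z 0.087 rot [-1.73e+02  1.00e-01  1.37e+01] F [-2.7 11.5  3.1] q7 [-38.  27.  50.  98. -29.  69.  35.] shift cm [ 0.02  0.33 -0.54] twist 0.7
s -14.1 lat -0.3 h 57.01782764721122
```

arm_command --pt "0 0.6 0" --pt "0 0.7 0" --pt "0 0.7 0" --twist '[0,0,0]'

```text
time_s: 15.48
tool_pos: [0.6069, 0.0047, 0.0869]
tool_rot: [-171.1, 0.5, 14.4]
force: [-6.8, 12.4, 10.4]
grip_width: 0.0003
```

```bash
python3 -c "
from h import *
gh(-18,62)"
```

```text
t 15.475 fix [-47.2 158.6] z 0.0869 rot [-171.1    0.5   14.4] F [-6.8 12.4 10.4] q7 [-36.  28.  49.  97. -30.  71.  37.] shift cm [-0.01  0.3  -0.56] twist 1.4
s -14.2 lat -0.1 h 56.88205210229053
```

arm_command --pt "0 1.2 -0.3" --pt "0 1.2 -0.3" --pt "0 -1 0" --pt "0 -3 0" --pt "0 -3 -4" --pt "0 0 -5" --pt "0 0 -5" --pt "0 0 0" --twist '[0,0,0,0,0,0,0,0]'

```text
time_s: 16.48
tool_pos: [0.5971, 0.039, 0.2409]
tool_rot: [-169.6, 1.3, 15.1]
force: [-0.5, -0.5, -0.1]
grip_width: 0.0005
```

```bash
python3 -c "
from h import *
go(0,60,.28,13)"
```

```text
t 16.475 fix [-61.1 191.5] z 0.2409 rot [-169.6    1.3   15.1] F [-0.5 -0.5 -0.1] q7 [-41.  20.  52.  88. -24.  86.  28.] shift cm [ 0.63 13.54 -6.47] twist 2.1
```

arm_command --pt "0.2 5.5 -2" --pt "0.2 5.8 -1" --pt "0.2 5.8 0" --pt "0 5 0" --pt "0 0 0" --pt "0 0 0" --twist '[0,0,0,0,0,0]'

```text
time_s: 17.23
tool_pos: [0.6598, -0.184, 0.2236]
tool_rot: [-170.0, 1.8, 15.0]
force: [0.3, 0.9, -0.0]
grip_width: 0.0006
```

```bash
python3 - <<'E'
from h import *
go(0,60,.28,13)
c=wsnap('w4.png'); np.savez('w4.npz',**c)
i=c['img'][0:270,60:460]; i=cv2.resize(i,None,fx=2,fy=2,interpolation=cv2.INTER_CUBIC); cv2.imwrite('pics/w4c.png',i)
d=np.array([-.342,.94])
for th in (1.1,1.25,1.33):
    f=lambda r:np.append((lambda q:O+FX*q[0]/1000+FY*q[1]/1000)(np.array([-52,172])-d*r*np.sin(th-.855)),.03+r*np.cos(th-.855)/1000)
    print(th,[((proj(c,f(r))-[60,0])*2).round(0) for r in (40,100)])
W=lambda x,y:O+FX*x/1000+FY*y/1000
for n,(x,y,z) in dict(pr=(-31,51,.0355),pl=(-31,-51,.0355),nose=(-10.4,56.7,.03)).items(): print(n,((proj(c,np.append(W(x,y),z))-[60,0])*2).round(0))
E
```

```text
t 17.225 fix [ 28.3 -22.2] z 0.2236 rot [-170.     1.8   15. ] F [ 0.3  0.9 -0. ] q7 [-14.  36.  51.  72. -32.  93.  49.] shift cm [ 0.27 -9.54 -4.05] twist 2.0
1.1 [array([386.,  46.]), array([382.,  16.])]
1.25 [array([386.,  59.]), array([381.,  55.])]
1.33 [array([386.,  66.]), array([381.,  75.])]
pr [346. 261.]
pl [288. 411.]
nose [380. 266.]
```

View pics/w4c.png

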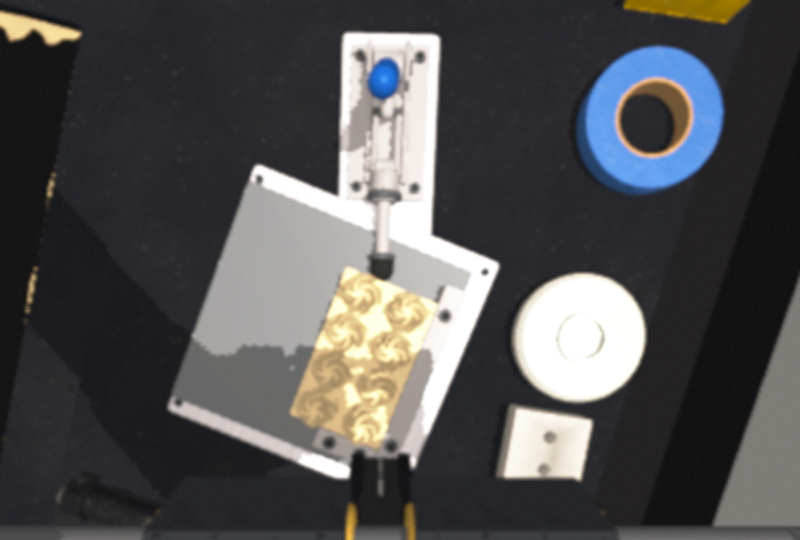

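```bash
python3 -c "
from h import *
print(telemetry.get_obs()['force'],env.sign_off())"
```

```text
the job is handed in; nothing more can be done
[-0.51967812 -0.68485068 -0.34548217] None
```

I tipped the blade cluster onto its base with the part-open fingers, pushed it against the back rail, then pushed the clamp handle over with the fingers shut. I backed the arm clear before handing the job in at about 17 s.

**Checks before handing in:**
- **Part at the rail:** the push stopped moving at the rail, at about 15 N. The wrist picture then showed the part upright and square to the rail.
- **Handle:** it stopped moving under a push of about 12 N. In the last wrist picture its end lies where 1.33 rad predicts, past dead centre at 1.25.
- **Seating:** the plunger nose touches the end of the part, and the two base corners I checked are within about 3 mm of the seated pose.
- **Bystanders:** the tape roll is in view in the last picture. I noticed nothing disturbed, but I did not measure any bystander's position.

**What went less well:**
- The first push toward the rail jammed. The fingers pressed down on the part, at about 13 N sideways and 12 N vertical, until I added a slight lift.
- The tool tilted by about 10° over the pushes.
- The gap between part and end stop was not measured directly. It is inferred from the corner positions and the handle angle.

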